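Hang the T-handle nut spinner by letting it swing in the grip

ROBOT

A 6-joint arm with a two-finger parallel gripper is mounted at the origin on a cart in front of the work surface, level with it; the furniture and walls round the work are solid. World frame = base frame: x ahead of the robot, y to its left, z up, the work surface at z = 0. Lengths are in mm, angles in rad, forces in N, time in s.
With the tool pointing down it reaches from about 275 to 1000 mm from the base axis. Payload 8.4 kg.
Tool frame: the origin (TCP) lies at the very end of the fingers, on their centre line; the grasp point (between the pads) lies 19 mm behind it (r.pinch_z is the distance from the TCP to the grasp point, in mm); z points along the fingers, y is the line along which they close (so a half turn about z gives the same grasp; the last joint's range is limited). The gripper opens to 85 mm and grips with 20 to 120 N. Pads are 22 mm wide; open, the fingers measure 114 mm over their backs; the gripper's body (76 mm by 85 mm) begins 54 mm behind the grasp point. The pads swing forward as they close: fully open they stand 13 mm farther back than shut.
Start: joints at [-1.136, 0.353, 1.633, -0, 1.155, -0.002], TCP at [264.4, -566.322, 231.281] pointing down, gripper open.
Joint ranges: [-2.63, 2.63], [-0.92, 2.1], [0.06, 2.66], [-1.3, 4.44], [0, 2.69], [-3.02, 3.02]. Speed limits (rad/s): [2.22, 2.22, 2.79, 3.14, 3.14, 3.14].

INTERFACE

Orientations are given as [roll, pitch, yaw] about the fixed x, y, z axes, in that order (R = Rz(yaw) Ry(pitch) Rx(roll)).
In Python, from rig import r gives the robot as it stands.
- The arm moves only by the tool carry_out, never from a script. Its argument "series" is a list of rows, each a list of 7 numbers: the turn, a rotation vector about the tool's x, y, z as a fraction of full scale, then the shift along the tool's x, y, z as a fraction of full scale, then the gripper command: -1 is fully open, 1 is shut, values between are in proportion. A call has 1 to 8 rows; each row is the pose to reach, as a shift and turn from the pose commanded when the call began, along the tool's axes at that moment, turning the shorter way round; what a row does not reach only later rows make up. Full scale, the value 1, is 0.25 m for a shift and pi rad for a turn. A row lasts 1/8 s, in which the tool goes at most 62.5 mm and 10.7 degrees, less where a joint would pass 70% of its speed; a pose out of reach is approached as far as the arm can. A call with a number of a shift or a turn outside -1 to 1 is refused whole. A call with a gripper value outside its range is refused whole. The fingers move at their own pace and stop on an object; "force" is the grip in N (left out, the last holds). Time passes only in rows, so rows that repeat a pose let the fingers close. It gives the time, the measured TCP pose, the force, the opening and the grip force at its end, in the units of the state.
- r.sense(): the state, without advancing time (a new reading comes with each control period).
- r.grab_frame(name): name is "side" or "top"; returns the picture (400x640x3 uint8, red, green, blue); there is no depth.
- r.get_calibration(name): a dict with "K" (3x3 intrinsics, pixels), "distortion" ([k1, k2, p1, p2, k3] as OpenCV has them; the pictures are not rectified), "pose" (4x4, takes a point from camera to world coordinates). Camera axes: x right, y up, looking along -z (the intrinsics and any distortion apply to the point x, -y, -z); pixel columns grow to the right and rows downward; lengths in mm; the calibration is good to about 2 mm. A picture is of the moment at which its call begins. get_calibration takes no time and is no camera call.
- r.sign_off(): hands the job in; it is judged then, once.
Trained networks look in the newest picture that a camera, given by its name, has taken for a name from the list of things; names that differ only in an ending like _2 or _b are one class to them, and where a whole thing is asked for, a point or a joint stands for the part that bears it (a point fixed in the world has none). Each returns a list of dicts, best first, with "score" (0 to 1); they miss things now and then, are a little off and sometimes report something else, mostly with a low value. They report only what shows in the picture. A call takes as long as a camera call.
- r.silhouettes(camera, label): "region" (400x640 bool, what is visible of it) and "position" ([row, column] in pixels, amid what is visible of it).
The state is a dict: "clock": time; "qpos": joint angles; "qvel": joint speeds; "joint_efforts": joint torques, N m; "eef_pos": TCP position; "tcp_rot": TCP orientation; "contact_force": force on the tool from outside, world axes, zero at the start; "wrist_torque": the same for the moment, N m; "opening": opening from 0.0 (shut) to 1.0 (fully open); "grasp_force": force on a finger pad.
Only numpy, scipy, OpenCV 4.12 (cv2) and the standard library are available. Lean on these libraries where they do the work, as an engineer would, in place of code of your own. Each camera call takes 0.05 s, during which the arm holds its last target. There are 200 camera calls.

TASK

Pick up the orange T-handle nut spinner by the two end discs of its cross bar and set its bar in the notches of the green stand with its shank still lying level. With the fingers staying round the bar, loosen the grip so that the shank swings down between the ears; once the swing has died out and it hangs straight down, pinch the bar ends again for a moment to steady it, then let go and leave it hanging there. Do not disturb the blue one.

Things in the scene. Friction and masses are not known exactly. Their poses are not given: they have to be found in the camera images.
- orange_key_bar (a point): Centre of the cross bar of the loose T-handle nut spinner with orange discs (0.12 kg), lying flat, 11 mm above the bench. Bar along y: 10 mm steel rod, an orange disc (22 mm wide, 5.5 mm thick) on each end, 64 mm over the discs' flat outer faces, to be pinched. 8 mm shank from the bar along -x to a 22 mm dark socket; +x is up when it hangs. Pinched firmly, the shank stays level.
- orange_key_socket (a point): Centre of the orange spinner's socket end, 140 mm from the bar's centre along -x. With the bar loose in the notches, the shank swings down under gravity about the bar and past the vertical, to and fro; the swing dies out in 4 to 5 s. A pinch on the discs before that stops the shank at a slant.
- blue_key_bar (a point): The same tool with blue discs, lying near by; leave it alone. Point and axes as on the orange one.
- stand_seat (a point): Where the bar's centre rests in the green stand, 180 mm above the bench; the bar lies along y. Stand fixed, base 100 x 90 mm. Two ears, 25 mm apart inside and 35 mm outside, each with a V notch open upward (mouth 40 mm wide in x, 14 mm above this point). Discs go outside the ears, shank between them, pointing along +x or -x, both sides being open. Ears' tops are 20 mm above this point.
- stand_ledge (a point): Middle of the stand's two ledges, 39 mm under the seat; outward from the ears they lead to two legs, 52 mm apart inside and 64 mm over their outer faces, between which the shank hangs.

How it is judged (in metres and radians):
On the way, in this order (a step that is already met when the one before it is completed fails the run):
1. the orange spinner, held in the fingers with its shank within 30 degrees of level, has its bar in the stand's notches (within 20 mm of the seat) (distance between orange_key_bar and stand_seat below 0.02 m and angle between orange_key_bar's own x axis and vertical above 1.05 rad and contact force between the fingers and orange_key above 1 N), for 0.1 s.
2. the grip is loosened with the fingers still round the bar, and the shank hangs down within 20 degrees (distance between orange_key_bar and stand_seat below 0.02 m and angle between orange_key_bar's own x axis and vertical below 0.35 rad and contact force between the fingers and orange_key below 0.5 N and distance between the grasp point and orange_key_bar below 0.05 m), for 0.05 s.
3. the bar ends are pinched again while the shank hangs within 20 degrees of straight down (distance between orange_key_bar and stand_seat below 0.02 m and angle between orange_key_bar's own x axis and vertical below 0.35 rad and contact force between the fingers and orange_key above 2 N), for 0.2 s.
At the end, for the whole second after the job is handed in: The orange spinner hangs in the stand's notches, released and still, its bar within 15 mm of the seat and its shank within 17 degrees of straight down; the blue one is within 30 mm of where it lay (distance between orange_key_bar and stand_seat below 0.015 m and angle between orange_key_bar's own x axis and vertical below 0.3 rad and angular speed of orange_key below 0.5 rad/s and contact force between the fingers and orange_key below 0.1 N and distance of blue_key_bar from where it was at the start of the episode below 0.03 m); the robot touches nothing.
It fails at once if the blue spinner is moved by more than 30 mm (distance of blue_key_bar from where it was at the start of the episode above 0.03 m).
It also fails if it takes over 48 s, if anything falls off the work surface, if the arm or the gripper's body presses on something with over 40 N, if the wrist force passes 120 N, or if a joint passes its speed limit or range.

## Working session

There is one attempt and no reset: what is moved stays moved. The work goes in short steps, Python scripts to look and compute and a tool call to move; the robot and the scene stay as the last step left them, time stands still between calls to the robot, and variables do not carry over. Pictures are saved under pics/ and viewed, at most 13 in all, crops included, and the job is handed in when it is done.

Besides the shell and the picture viewer there is one more tool, called after "Call:" by a JSON object that holds its "name" and its "arguments", one argument or row to a line. carry_out: Moves the arm, as the interface text tells. Its arguments: {"type":"object","properties":{"series":{"type":"array"},"force":{"type":"number"}},"required":["series"]}

```bash
mkdir -p pics; ls
python3 - <<'E'
from rig import r
import cv2,numpy as np
print(r.sense())
for n in("side","top"):
    im=r.grab_frame(n); cv2.imwrite(f"pics/{n}0.png",im[:,:,::-1])
    c=r.get_calibration(n); print(n,c)
    for l in("orange_key_bar","orange_key_socket","blue_key_bar"):
        try: print(l,[(round(d["score"],2),d["position"],int(d["region"].sum())) for d in r.silhouettes(n,l)][:3])
        except Exception as e: print(l,e)
a=cv2.imread("pics/side0.png");b=cv2.imread("pics/top0.png")
E
```

```text
pics
{'clock': 0.0, 'qpos': array([-1.13643604e+00,  3.53646615e-01,  1.63413566e+00, -1.84943432e-05,
        1.15517413e+00, -2.41560605e-03]), 'qvel': array([-0.00040424,  0.0012151 , -0.00115291, -0.00040506,  0.00104452,
        0.00034379]), 'joint_efforts': array([-1.74905632e-03, -6.05255985e+01, -3.42068768e+01, -2.40455247e-04,
        9.40215366e-03,  9.48106873e-06]), 'eef_pos': array([ 264.17654657, -565.90704254,  230.5619735 ]), 'tcp_rot': array([-3.14022886e+00,  1.36152853e-05,  4.36783382e-01]), 'contact_force': array([-0.09088068, -0.44271144,  0.24171839]), 'wrist_torque': array([-0.03415355,  0.00495994, -0.05611736]), 'grasp_force': 0.0, 'opening': 0.9975956986021003}
side {'K': array([[386.10909722,   0.        , 325.76438303],
       [  0.        , 386.10909722, 197.37687282],
       [  0.        ,   0.        ,   1.        ]]), 'distortion': array([-0.06525663,  0.        ,  0.        ,  0.        ,  0.        ]), 'pose': array([[-9.96154342e-01,  7.65114926e-03, -8.72810776e-02,
         4.60775361e+02],
       [-8.34638671e-02, -3.85893515e-01,  9.18760022e
[... 436 characters left out ...]
[  0.        , 422.8852031 , 200.74379213],
       [  0.        ,   0.        ,   1.        ]]), 'distortion': array([-0.00382853,  0.        ,  0.        ,  0.        ,  0.        ]), 'pose': array([[-1.25986359e-02,  9.92133266e-01, -1.24550620e-01,
         4.21570409e+02],
       [-9.99886496e-01, -1.14708179e-02,  9.76812383e-03,
        -1.12543076e+02],
       [ 8.26258311e-03,  1.24659548e-01,  9.92165171e-01,
         9.74181720e+02],
       [ 0.00000000e+00,  0.00000000e+00,  0.00000000e+00,
         1.00000000e+00]])}
orange_key_bar [(0.78, [210.3, 395.0], 400)]
orange_key_socket [(0.88, [212.2, 392.6], 523), (0.16, [198.6, 245.0], 1873)]
blue_key_bar [(0.58, [216.9, 319.0], 389)]
```

View pics/side0.png

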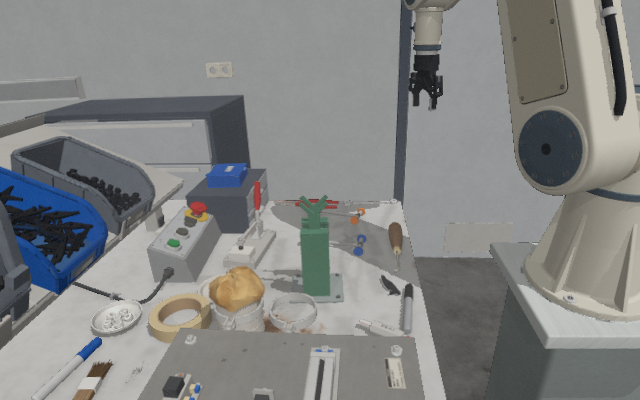

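View pics/top0.png

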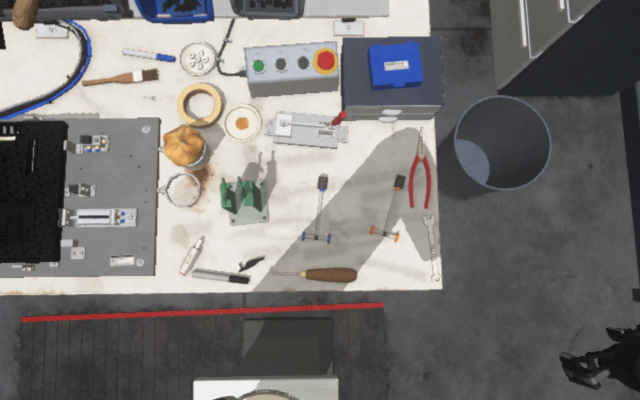

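The side view shows the green stand at about (315,240) with V ears on top, orange discs near (358,215) and blue ones near (358,245). In the top view the stand is at (245,198), the orange bar at (384,235) with its socket at (400,182), and the blue bar at (317,238). I'll zoom in and measure.

```bash
cat > h.py <<'E'
from rig import r
import cv2,numpy as np
def ray(n,u,v):
    c=r.get_calibration(n); p=cv2.undistortPoints(np.array([[[u,v]]],float),c["K"],c["distortion"])[0,0]
    P=c["pose"]; return P[:3,3],P[:3,:3]@np.array([p[0],-p[1],-1.])
def onz(n,u,v,z):
    o,d=ray(n,u,v); return o+d*(z-o[2])/d[2]
def px(n,X):
    c=r.get_calibration(n);P=c["pose"];q=P[:3,:3].T@(np.array(X,float)-P[:3,3]); q=q*[1,-1,-1]
    return cv2.projectPoints(q.reshape(1,3),np.zeros(3),np.zeros(3),c["K"],c["distortion"])[0].ravel()
def tri(l):
    A=np.zeros((3,3));b=np.zeros(3)
    for n,u,v in l:
        o,d=ray(n,u,v);d=d/np.linalg.norm(d);M=np.eye(3)-np.outer(d,d);A+=M;b+=M@o
    return np.linalg.solve(A,b)
def blobs(im,lo,hi,box,mn=8):
    h=cv2.cvtColor(im,cv2.COLOR_RGB2HSV);m=cv2.inRange(h,lo,hi)
    z=np.zeros_like(m);x0,y0,x1,y1=box;z[y0:y1,x0:x1]=m[y0:y1,x0:x1]
    k,_,s,c=cv2.connectedComponentsWithStats(z)
    return [(c[i].round(2),s[i].tolist()) for i in range(1,k) if s[i,4]>=mn]
E
python3 - <<'E'
from h import *
t=cv2.imread("pics/top0.png");s=cv2.imread("pics/side0.png")
T=t[:,:,::-1].copy();S=s[:,:,::-1].copy()
for nm,lo,hi in(("or",(3,150,120),(16,255,255)),("bl",(105,120,60),(125,255,255))):
    for c,st in blobs(T,lo,hi,(295,160,430,250)): print("top",nm,c,st,onz("top",*c,11).round(1))
    for c,st in blobs(S,lo,hi,(340,195,385,260)): print("side",nm,c,st,onz("side",*c,11).round(1))
for p in((400,182),(323,182)):print("sock",onz("top",*p,11).round(1))
a=cv2.resize(t[160:250,200:280],None,fx=5,fy=5,interpolation=2)
b=cv2.resize(s[190:310,290:350],None,fx=4,fy=4,interpolation=2)[:450]
c=np.zeros((480,400+240+10,3),np.uint8);c[:450,:400]=a;c[:450,410:]=b[:450]
cv2.imwrite("pics/z1.png",c)
E
```

```text
top or [397.38 187.75] [396, 187, 4, 3, 8] [ 570.6 -303.5   11. ]
top or [371.93 229.47] [371, 226, 3, 8, 15] [ 475.1 -242.    11. ]
top or [396.67 237.11] [395, 234, 4, 7, 9] [ 457.1 -297.9   11. ]
side or [361.55 209.36] [358, 208, 7, 5, 11] [ 455.1 -313.7   11. ]
side or [353.94 219.94] [351, 217, 7, 7, 35] [ 475.  -246.4   11. ]
top bl [321.5 189.5] [320, 189, 4, 2, 8] [ 568.5 -128.3   11. ]
side bl [361.52 237.04] [358, 235, 8, 7, 23] [ 455.4 -153.7   11. ]
side bl [357.77 250.79] [354, 247, 9, 8, 52] [463.8 -89.1  11. ]
sock [ 584.  -310.1   11. ]
sock [ 586. -132.   11.]
```

View pics/z1.png

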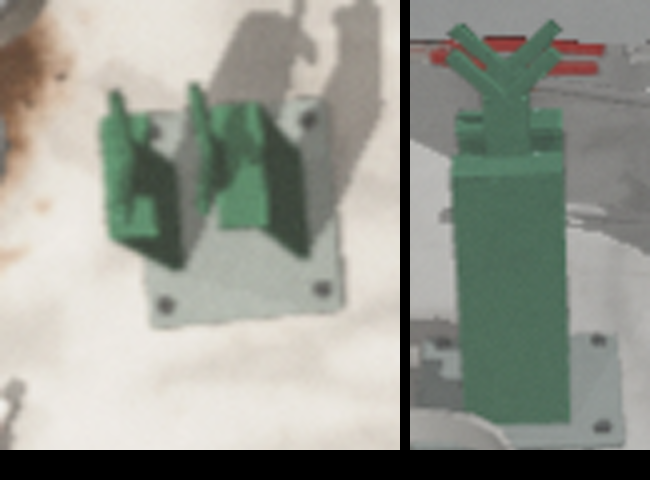

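The crop shows the stand's base corners near crop (153,328), (343,308) and (326,97), and both V ears leaning left in the top view. I'll fit the seat from these points and check it with an overlay.

Run:
```python
from h import *
t=cv2.imread("pics/top0.png");s=cv2.imread("pics/side0.png")
C=[onz("top",200+a/5,160+b/5,z) for z in(6,) for a,b in((153,328),(343,308),(326,97))]
for c in C:print(c.round(1))
print(np.linalg.norm(C[0]-C[1]),np.linalg.norm(C[1]-C[2]))
ctr=(C[0]+C[2])/2; d1=C[0]-C[1];d2=C[2]-C[1]
y1=np.arctan2(-d1[0],d1[1]);y2=np.arctan2(d2[1],d2[0]);print(ctr,np.degrees([y1,y2]))
yaw=(y1+y2)/2
X=np.array([np.cos(yaw),np.sin(yaw),0]);Y=np.array([-X[1],X[0],0]);S=np.array([ctr[0],ctr[1],180.])
A=cv2.resize(t[160:250,200:280],None,fx=6,fy=6,interpolation=2)
B=cv2.resize(s[190:280,290:350],None,fx=6,fy=6,interpolation=2)
def dot(p,col):
    for n,I,o in(("top",A,(200,160)),("side",B,(290,190))):
        q=(px(n,p)+.5-np.array(o))*6; cv2.circle(I,tuple(int(v) for v in q),3,col,-1)
dot(S,(0,0,255))
for y in(-15,15):
    dot(S+Y*y,(255,0,255))
    for x in(-20,20): dot(S+X*x+Y*y+[0,0,14],(0,255,255))
for y in(-32,32):dot(S+Y*y+[0,0,-39],(255,0,0))
for x in(-50,50):
    for y in(-45,45):dot([*(S+X*x+Y*y)[:2],6],(255,255,0))
c=np.zeros((540,850,3),np.uint8);c[:,:480]=A;c[:,490:]=B;cv2.imwrite("pics/z2.png",cv2.resize(c,(800,508)))
```

```text
[488.2  80.6   6. ]
[496.3  -6.2   6. ]
[594.5   1.9   6. ]
87.19365597868168 98.50182973003925
[541.30398034  41.26311791   6.        ] [5.35026627 4.71591458]
```

View pics/z2.png

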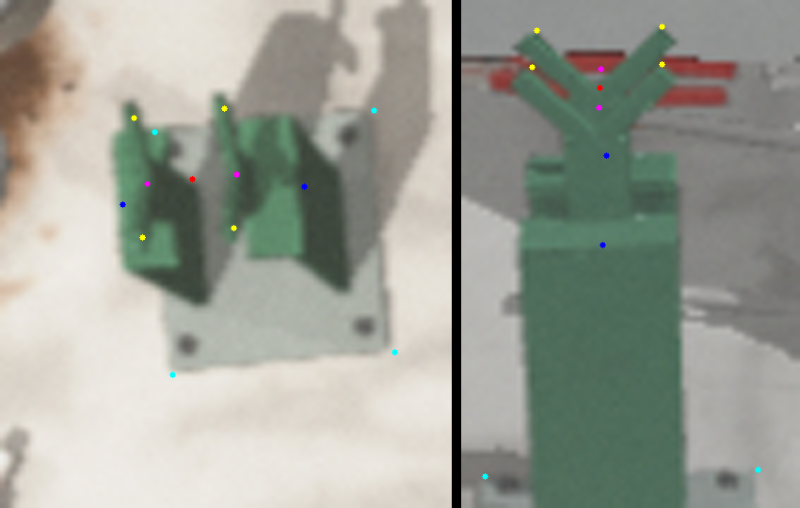

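The overlay fits to within about 2 mm. That puts the seat near (542.5, 42.5, 180) at yaw 5°. I'll refine the orange bar with its silhouette.

Run:
```python
from h import *
print(r.pinch_z, r.sense()["clock"])
for n in("top","side"):
    r.grab_frame(n)
    for l in ("orange_key_bar","blue_key_bar"):
        L=r.silhouettes(n,l)
        for d in L[:2]:
            m=d["region"];v,u=np.nonzero(m)
            P=np.array([onz(n,a,b,13) for a,b in zip(u,v)])[:,:2]
            c=P.mean(0);w,V=np.linalg.eigh(np.cov((P-c).T));a=V[:,1]; a=a*np.sign(a[0]); b=np.array([-a[1],a[0]])
            s=(P-c)@a;q=(P-c)@b
            bar=np.abs(q)>14
            print(n,l,round(d["score"],2),"c",c.round(1),"ang",np.degrees(np.arctan2(a[1],a[0])).round(1),"ext",s.min().round(),s.max().round(),q.min().round(),q.max().round(),
              "discs",bar.sum(),[P[bar&(np.sign(q)==g)].mean(0).round(1) if (bar&(np.sign(q)==g)).any() else None for g in(-1,1)])
t=cv2.imread("pics/top0.png")
cv2.imwrite("pics/z3.png",cv2.resize(t[165:255,295:425],None,fx=6,fy=6,interpolation=2))
```

```text
18.700000000000003 0.4
top orange_key_bar 0.75 c [ 520.7 -286.1] ang -18.3 ext -65.0 84.0 -33.0 32.0 discs 88 [array([ 458.6, -291.6]), array([ 473.9, -245.3])]
top blue_key_bar 0.61 c [ 524.5 -122.7] ang -5.5 ext -72.0 76.0 -28.0 32.0 discs 57 [array([ 456.2, -138.2]), array([462.8, -92.2])]
side orange_key_bar 0.6 c [ 481.8 -269.7] ang -65.2 ext -49.0 41.0 -40.0 40.0 discs 84 [array([ 461.1, -289.6]), array([ 507.3, -270.1])]Traceback (most recent call last):
  File "<stdin>", line 9, in <module>
  File "h.py", line 7, in onz
    o,d=ray(n,u,v); return o+d*(z-o[2])/d[2]
        ~~~^^^^^^^
  File "h.py", line 4, in ray
    c=r.get_calibration(n); p=cv2.undistortPoints(np.array([[[u,v]]],float),c["K"],c["distortion"])[0,0]
ValueError: time passes only in moves, steps and waits
```

Orange bar centre is about (466,-269) and its shank points along -18.3°. I'll move over it in two calls.

```bash
cat >> h.py <<'E'
def go(x,y,z,yawdeg):
    s=r.sense(); R=cv2.Rodrigues(np.zeros(3))[0]
    from scipy.spatial.transform import Rotation as Ro
    A=Ro.from_euler("xyz",s["tcp_rot"]); B=Ro.from_euler("xyz",[np.pi,0,np.radians(yawdeg)])
    print("t",s["clock"],"at",s["eef_pos"].round(1),np.degrees(s["tcp_rot"]).round(2),"open",round(s["opening"],3),"F",s["contact_force"].round(1),round(s["grasp_force"],1))
    print("turn",((A.inv()*B).as_rotvec()/np.pi).round(4),"shift",(A.inv().apply(np.array([x,y,z])-s["eef_pos"])/250).round(4))
E
python3 -c "
from h import *
go(466,-269,120,-18.3)"
```

```text
t 0.65 at [ 264.4 -566.3  231.3] [-180.      0.     25.03] open 0.998 F [-0.3 -0.2 -0.2] 0.0
turn [-0.      0.      0.2407] shift [ 1.2338 -0.7364  0.4452]
```

Call:
{"name": "carry_out", "arguments": {
  "series": [
    [0,0,0.06,0.22,-0.13,0.0,-1],
    [0,0,0.12,0.45,-0.27,0.05,-1],
    [0,0,0.18,0.67,-0.4,0.1,-1],
    [0,0,0.24,0.9,-0.54,0.2,-1],
    [0,0,0.24,1,-0.7,0.3,-1],
    [0,0,0.24,1,-0.73,0.3,-1]
  ],
  "force": 60
}}

```text
clock: 1.4
eef_pos: [413.5, -292.2, 154.9]
tcp_rot: [-3.141, 0.002, -0.315]
contact_force: [-0.4, 0.0, 0.8]
opening: 0.999
grasp_force: 0.0
```

```bash
python3 -c "
from h import *
go(466,-269,60,-18.3)"
```

```text
t 1.4 at [ 413.5 -292.2  154.9] [-1.7994e+02  1.4000e-01 -1.8040e+01] open 0.999 F [-0.4  0.   0.8] 0.0
turn [-0.0003  0.0008  0.0014] shift [ 0.1719 -0.1529  0.3794]
```

Call:
{"name": "carry_out", "arguments": {
  "series": [
    [0,0,0,0.17,-0.15,0.1,-1],
    [0,0,0,0.17,-0.15,0.25,-1],
    [0,0,0,0.17,-0.15,0.38,-1],
    [0,0,0,0.17,-0.15,0.38,-1]
  ]
}}

```text
clock: 1.9
eef_pos: [464.4, -272.4, 59.7]
tcp_rot: [-3.141, 0.004, -0.317]
contact_force: [-1.2, -0.0, 0.3]
opening: 1.0
grasp_force: 0.0
```

```bash
python3 -c "
from h import *
go(466,-269,0,-18.3)
s=r.grab_frame('side')[:,:,::-1];t=r.grab_frame('top')[:,:,::-1]
c=np.hstack([cv2.resize(s[150:250,310:410],None,fx=4,fy=4,interpolation=2),cv2.resize(t[165:265,335:435],None,fx=4,fy=4,interpolation=2)])
cv2.imwrite('pics/z4.png',c)"
```

```text
t 1.9 at [ 464.4 -272.4   59.7] [-179.96    0.22  -18.15] open 1.0 F [-1.2 -0.   0.3] 0.0
turn [-0.0002  0.0012  0.0008] shift [ 0.0028 -0.0149  0.2388]
```

View pics/z4.png

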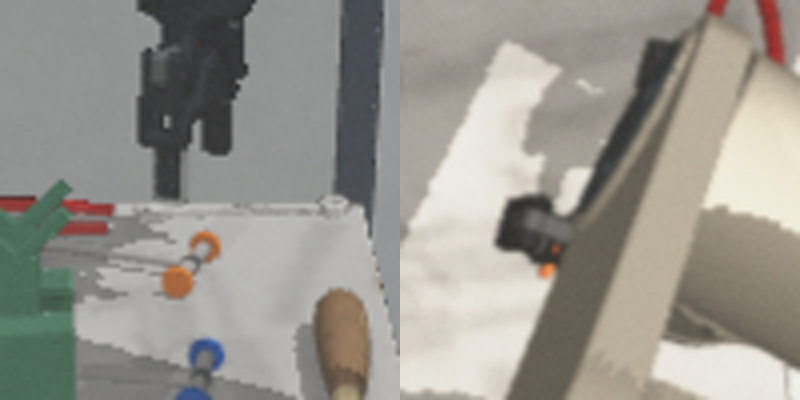

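The side crop shows the open fingers, with tips near px (352,199) and (364,188), above the orange discs at px (354,220.5) and (361,211.5). I'll check this against the projection.

```bash
python3 -c "
from h import *
a=np.radians(-18.3+90);Y=np.array([np.cos(a),np.sin(a),0])
T=np.array([464.4,-272.4,0])
for h in (60,73):
  for k in(-42.5,42.5): print('tip',h,k,px('side',T+Y*k+[0,0,h]).round(1))
B=np.array([466,-269,11])
for k in(-32,32): print('disc',k,px('side',B+Y*k).round(1),px('top',B+Y*k+[0,0,5]).round(1))
print(onz('side',354.2,220.3,11),onz('side',361,211.5,11))
"
```

```text
tip 60 -42.5 [363.2 193.1]
tip 60 42.5 [352.8 205. ]
tip 73 -42.5 [363.2 188.7]
tip 73 42.5 [352.8 200.3]
disc -32 [361.2 211.5] [397.8 237.5]
disc 32 [353.5 221.2] [370.7 229. ]
[ 474.31018891 -244.26017285   11.        ] [ 456.58270777 -299.53745969   11.        ]
```

The fit agrees to a pixel, and the open tips do stand 13 mm back. I'll descend to TCP z≈-3, which leaves the tips just clear of the bench once closed on 64 mm, and then grip.

Call:
{"name": "carry_out", "arguments": {
  "series": [
    [0,0,0,0.003,-0.015,0.1,-1],
    [0,0,0,0.003,-0.015,0.19,-1],
    [0,0,0,0.003,-0.015,0.25,-1],
    [0,0,0,0.003,-0.015,0.25,-1],
    [0,0,0,0.003,-0.015,0.25,1],
    [0,0,0,0.003,-0.015,0.25,1],
    [0,0,0,0.003,-0.015,0.25,1],
    [0,0,0,0.003,-0.015,0.25,1]
  ],
  "force": 80
}}

```text
clock: 3.0
eef_pos: [468.5, -270.1, 0.4]
tcp_rot: [3.141, -0.002, -0.317]
contact_force: [-1.6, -0.5, 8.5]
opening: 0.725
grasp_force: 84.7
```

Call:
{"name": "carry_out", "arguments": {
  "series": [
    [0,0,0,0,0,0,1],
    [0,0,0,0,0,0,1]
  ]
}}

```text
clock: 3.25
eef_pos: [468.5, -270.1, 0.4]
tcp_rot: [3.141, -0.002, -0.317]
contact_force: [-2.1, -0.3, 8.8]
opening: 0.725
grasp_force: 84.7
```

Gripped at about 62 mm, with the tips lightly on the bench. I'll lift gently and look.

Call:
{"name": "carry_out", "arguments": {
  "series": [
    [0,0,0,0,0,-0.03,1],
    [0,0,0,0,0,-0.1,1],
    [0,0,0,0,0,-0.2,1],
    [0,0,0,0,0,-0.35,1],
    [0,0,0,0,0,-0.5,1],
    [0,0,0,0,0,-0.65,1],
    [0,0,0,0,0,-0.8,1],
    [0,0,0,0,0,-0.9,1]
  ]
}}

```text
clock: 4.25
eef_pos: [467.9, -269.6, 227.0]
tcp_rot: [3.141, -0.003, -0.317]
contact_force: [0.5, -0.1, -2.1]
opening: 0.727
grasp_force: 87.1
```

```bash
python3 -c "
from h import *
s=r.grab_frame('side')[:,:,::-1];t=r.grab_frame('top')[:,:,::-1]
p=px('side',r.sense()['eef_pos']).astype(int);print(p);x0=max(0,p[0]-50);y0=max(0,p[1]-50)
q=px('top',r.sense()['eef_pos']).astype(int);print(q);x1=q[0]-50;y1=q[1]-70
c=np.hstack([cv2.resize(s[y0:y0+100,x0:x0+100],(400,400),interpolation=2),cv2.resize(t[y1:y1+100,x1:x1+100],(400,400),interpolation=2)])
cv2.imwrite('pics/z5.png',c)
go(542.5,42.5,225,5)"
```

```text
[356 136]
[404 225]
t 4.35 at [ 469.  -270.3  227.8] [179.93  -0.34 -18.17] open 0.724 F [ 0.2 -0.2 -1.6] 87.2
turn [ 0.0008 -0.0018 -0.1287] shift [-0.111  -1.2803  0.0089]
```

View pics/z5.png

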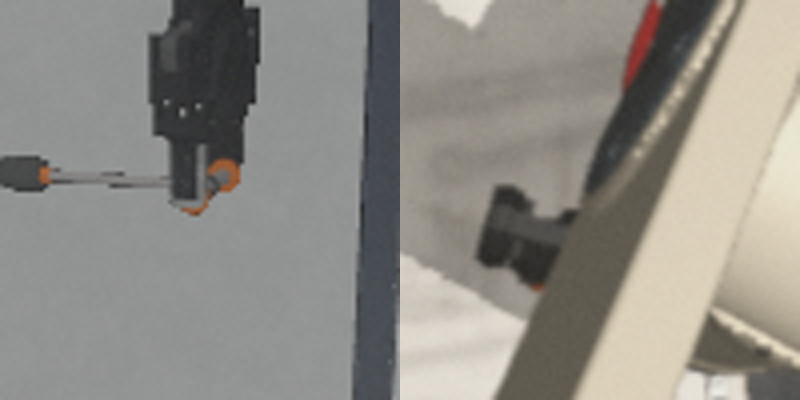

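The spinner is held level, with the discs between the fingers. Far disc px ≈ (362,130), and the near disc peeks out under the fingertip at (354.5,138). I'll check the bar's offset from the TCP and plan the transfer.

```bash
python3 -c "
from h import *
a=np.radians(-18.17+90);Y=np.array([np.cos(a),np.sin(a),0]);X=np.array([Y[1],-Y[0],0])
T=np.array([469,-270.3,227.8])
for dx in(0,-4):
 for dz in (7,11):
  print(dx,dz,[px('side',T+X*dx+Y*k+[0,0,dz]).round(1) for k in(-29,29)])
"
```

```text
0 7 [array([360.3, 131. ]), array([352.7, 136.3])]
0 11 [array([360.4, 129.5]), array([352.7, 134.7])]
-4 7 [array([361.9, 131.1]), array([354.3, 136.4])]
-4 11 [array([361.9, 129.6]), array([354.3, 134.8])]
```

Call:
{"name": "carry_out", "arguments": {
  "series": [
    [0,0,-0.01,0,-0.06,0,1],
    [0,0,-0.025,-0.02,-0.2,0,1],
    [0,0,-0.04,-0.03,-0.37,0,1],
    [0,0,-0.055,-0.05,-0.54,0,1],
    [0,0,-0.07,-0.07,-0.7,0,1],
    [0,0,-0.09,-0.08,-0.84,0,1],
    [0,0,-0.11,-0.09,-0.94,0,1],
    [0,0,-0.129,-0.1,-0.98,0,1]
  ]
}}

```text
clock: 5.35
eef_pos: [519.4, -26.5, 222.2]
tcp_rot: [-3.141, 0.003, 0.093]
contact_force: [0.7, 0.3, -1.5]
opening: 0.729
grasp_force: 87.3
```

```bash
python3 -c "
from h import *
go(546.5,43,225,5)"
```

```text
t 5.35 at [519.4 -26.5 222.2] [-1.7995e+02  1.6000e-01  5.3300e+00] open 0.729 F [ 0.7  0.3 -1.5] 87.3
turn [-0.0003  0.0009  0.0019] shift [ 0.1338 -0.2668 -0.0113]
```

Call:
{"name": "carry_out", "arguments": {
  "series": [
    [0,0,0,0.04,-0.08,-0.02,1],
    [0,0,0,0.09,-0.18,-0.02,1],
    [0,0,0,0.12,-0.25,-0.02,1],
    [0,0,0,0.134,-0.267,-0.02,1],
    [0,0,0,0.134,-0.267,-0.02,1],
    [0,0,0,0.134,-0.267,-0.02,1]
  ]
}}

```text
clock: 6.1
eef_pos: [547.5, 39.9, 228.6]
tcp_rot: [3.141, 0.001, 0.088]
contact_force: [1.0, -0.3, -0.9]
opening: 0.726
grasp_force: 87.3
```

```bash
python3 -c "
from h import *
s=r.grab_frame('side')[:,:,::-1];t=r.grab_frame('top')[:,:,::-1]
c=np.hstack([cv2.resize(s[150:250,265:365],(400,400),interpolation=2),cv2.resize(t[150:250,190:290],(400,400),interpolation=2)])
cv2.imwrite('pics/z6.png',c)
go(546.5,43,168.5,5)"
```

```text
t 6.2 at [547.6  39.9 228.8] [1.7999e+02 1.0000e-02 5.0100e+00] open 0.727 F [-0.2 -0.6 -2.5] 87.3
turn [0. 0. 0.] shift [-0.0034 -0.0128  0.2411]
```

View pics/z6.png

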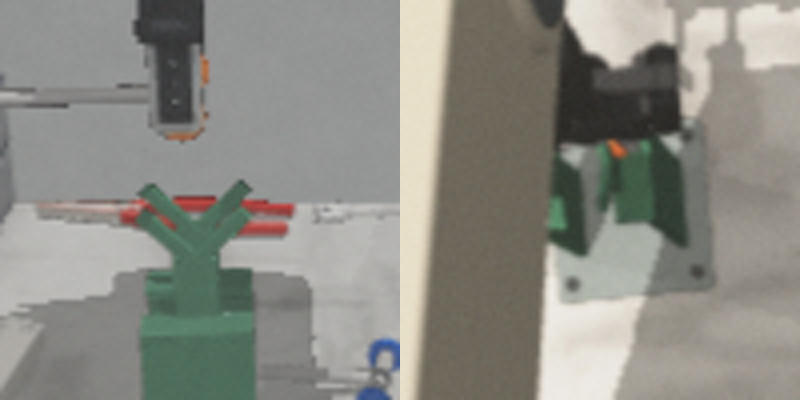

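The disc is about at crop (182,112) → px (310.5,178), above the V whose centre is at crop x≈197. I'll compare this with the projection.

```bash
python3 -c "
from h import *
a=np.radians(95);Y=np.array([np.cos(a),np.sin(a),0]);X=np.array([Y[1],-Y[0],0])
T=np.array([547.6,39.9,228.8])
for dx in(0,-4): print(dx,px('side',T+X*dx+Y*32+[0,0,10.6]).round(1))
S=np.array([542.5,42.5,180]);print(px('side',S+Y*17.5).round(1),px('side',S+Y*17.5+[0,0,59]).round(1),px('side',S+Y*17.5+[-10,0,59]).round(1))
for x in(-20,20):print(px('side',S+Y*17.5+X*x+[0,0,14]).round(1))
"
```

```text
0 [308.6 179.6]
-4 [311.  179.5]
[313.1 209.4] [311.7 177.4] [317.6 177.4]
[324.4 201.7]
[301.2 202.3]
```

The projection matches within about 1 mm. Descending into the notches.

Call:
{"name": "carry_out", "arguments": {
  "series": [
    [0,0,0,0,-0.012,0.04,1],
    [0,0,0,0,-0.012,0.1,1],
    [0,0,0,0,-0.012,0.16,1],
    [0,0,0,0,-0.012,0.2,1],
    [0,0,0,0,-0.012,0.22,1],
    [0,0,0,0,-0.012,0.235,1],
    [0,0,0,0,-0.012,0.235,1]
  ]
}}

```text
clock: 7.08
eef_pos: [547.4, 43.5, 171.7]
tcp_rot: [3.142, 0.0, 0.088]
contact_force: [-8.7, -1.3, 15.1]
opening: 0.728
grasp_force: 89.4
```

```bash
python3 -c "
from h import *
s=r.grab_frame('side')[:,:,::-1];t=r.grab_frame('top')[:,:,::-1]
c=np.hstack([cv2.resize(s[170:270,265:365],(400,400),interpolation=2),cv2.resize(t[150:250,190:290],(400,400),interpolation=2)])
cv2.imwrite('pics/z7.png',c)
go(546.5,43,168.5,5)"
```

```text
t 7.175 at [547.3  43.5 171.7] [1.80e+02 1.00e-02 5.05e+00] open 0.729 F [-8.6 -0.2 16.7] 89.4
turn [0.     0.0001 0.0003] shift [-0.0035  0.0016  0.0127]
```

View pics/z7.png

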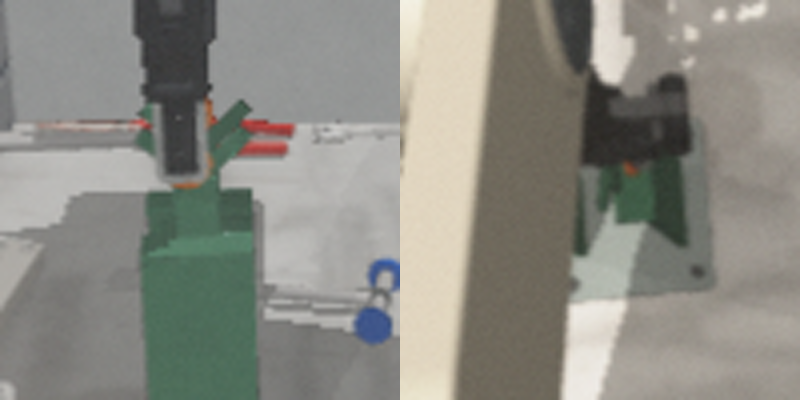

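It is seated. The force shows the bar resting on the +x slope, so I'll nudge 2 mm to -x and settle, then loosen to about 78 mm.

Call:
{"name": "carry_out", "arguments": {
  "series": [
    [0,0,0,-0.004,0.002,0,1],
    [0,0,0,-0.009,0.004,0.002,1],
    [0,0,0,-0.009,0.004,0.004,1],
    [0,0,0,-0.009,0.004,0.004,1]
  ]
}}

```text
clock: 7.68
eef_pos: [545.7, 42.4, 170.1]
tcp_rot: [-3.141, -0.001, 0.088]
contact_force: [-4.7, -0.5, 10.3]
opening: 0.726
grasp_force: 88.7
```

Call:
{"name": "carry_out", "arguments": {
  "series": [
    [0,0,0,0,0,0,-0.85],
    [0,0,0,0,0,0,-0.85],
    [0,0,0,0,0,0,-0.85],
    [0,0,0,0,0,0,-0.85],
    [0,0,0,0,0,0,-0.85],
    [0,0,0,0,0,0,-0.85]
  ]
}}

```text
clock: 8.43
eef_pos: [545.4, 42.3, 169.0]
tcp_rot: [3.142, 0.0, 0.088]
contact_force: [0.2, 0.2, 1.2]
opening: 0.926
grasp_force: 0.0
```

```bash
python3 -c "
from h import *
s=r.grab_frame('side')[:,:,::-1];t=r.grab_frame('top')[:,:,::-1]
c=np.hstack([cv2.resize(s[170:270,265:365],(400,400),interpolation=2),cv2.resize(t[150:250,190:290],(400,400),interpolation=2)])
cv2.imwrite('pics/z8.png',c)
go(546.5,43,168.5,5)"
```

```text
t 8.525 at [545.4  42.3 169. ] [-180.     -0.      5.05] open 0.926 F [ 0.1 -0.4  0.6] 0.0
turn [-0.     -0.      0.0003] shift [ 0.0045 -0.0023  0.0021]
```

View pics/z8.png

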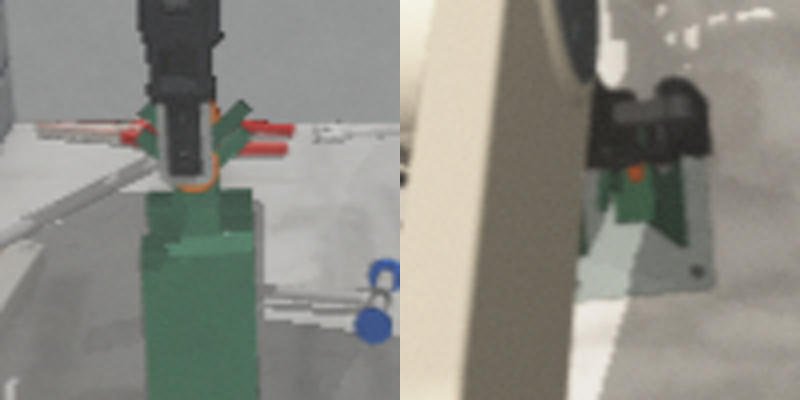

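It is released and swinging down, with the shank at about 25° below level. I'll centre the open fingers on the discs (-3 mm x, 4 mm down) and wait out the swing.

Call:
{"name": "carry_out", "arguments": {
  "series": [
    [0,0,0,-0.006,0,0.008,-0.85],
    [0,0,0,-0.012,0,0.016,-0.85],
    [0,0,0,-0.012,0,0.016,-0.85],
    [0,0,0,-0.012,0,0.016,-0.85],
    [0,0,0,-0.012,0,0.016,-0.85],
    [0,0,0,-0.012,0,0.016,-0.85],
    [0,0,0,-0.012,0,0.016,-0.85],
    [0,0,0,-0.012,0,0.016,-0.85]
  ]
}}

```text
clock: 9.52
eef_pos: [542.5, 42.1, 165.1]
tcp_rot: [-3.142, -0.0, 0.088]
contact_force: [0.9, 0.0, -0.3]
opening: 0.926
grasp_force: 0.0
```

Call:
{"name": "carry_out", "arguments": {
  "series": [
    [0,0,0,0,0,0,-0.85],
    [0,0,0,0,0,0,-0.85],
    [0,0,0,0,0,0,-0.85],
    [0,0,0,0,0,0,-0.85],
    [0,0,0,0,0,0,-0.85],
    [0,0,0,0,0,0,-0.85],
    [0,0,0,0,0,0,-0.85],
    [0,0,0,0,0,0,-0.85]
  ]
}}

```text
clock: 10.52
eef_pos: [542.5, 42.0, 165.0]
tcp_rot: [3.142, -0.0, 0.088]
contact_force: [-0.0, -0.1, 0.4]
opening: 0.924
grasp_force: 0.0
```

Call:
{"name": "carry_out", "arguments": {
  "series": [
    [0,0,0,0,0,0,-0.85],
    [0,0,0,0,0,0,-0.85],
    [0,0,0,0,0,0,-0.85],
    [0,0,0,0,0,0,-0.85],
    [0,0,0,0,0,0,-0.85],
    [0,0,0,0,0,0,-0.85],
    [0,0,0,0,0,0,-0.85],
    [0,0,0,0,0,0,-0.85]
  ]
}}

```text
clock: 11.52
eef_pos: [542.4, 42.1, 165.0]
tcp_rot: [-3.142, 0.0, 0.088]
contact_force: [-0.2, -0.1, 0.6]
opening: 0.924
grasp_force: 0.0
```

Call:
{"name": "carry_out", "arguments": {
  "series": [
    [0,0,0,0,0,0,-0.85],
    [0,0,0,0,0,0,-0.85],
    [0,0,0,0,0,0,-0.85],
    [0,0,0,0,0,0,-0.85],
    [0,0,0,0,0,0,-0.85],
    [0,0,0,0,0,0,-0.85],
    [0,0,0,0,0,0,-0.85],
    [0,0,0,0,0,0,-0.85]
  ]
}}

```text
clock: 12.52
eef_pos: [542.4, 42.0, 165.0]
tcp_rot: [3.142, 0.0, 0.088]
contact_force: [-0.2, -0.7, 0.3]
opening: 0.925
grasp_force: 0.0
```

Call:
{"name": "carry_out", "arguments": {
  "series": [
    [0,0,0,0,0,0,-0.85],
    [0,0,0,0,0,0,-0.85],
    [0,0,0,0,0,0,-0.85],
    [0,0,0,0,0,0,-0.85],
    [0,0,0,0,0,0,-0.85],
    [0,0,0,0,0,0,-0.85],
    [0,0,0,0,0,0,-0.85],
    [0,0,0,0,0,0,-0.85]
  ]
}}

```text
clock: 13.52
eef_pos: [542.4, 42.1, 165.1]
tcp_rot: [3.142, -0.0, 0.088]
contact_force: [0.3, 0.7, 0.4]
opening: 0.922
grasp_force: 0.0
```

Call:
{"name": "carry_out", "arguments": {
  "series": [
    [0,0,0,0,0,0,-0.85],
    [0,0,0,0,0,0,-0.85],
    [0,0,0,0,0,0,-0.85],
    [0,0,0,0,0,0,-0.85],
    [0,0,0,0,0,0,-0.85],
    [0,0,0,0,0,0,-0.85],
    [0,0,0,0,0,0,-0.85],
    [0,0,0,0,0,0,-0.85]
  ]
}}

```text
clock: 14.52
eef_pos: [542.4, 42.1, 165.0]
tcp_rot: [3.142, -0.0, 0.088]
contact_force: [1.2, 0.1, -0.7]
opening: 0.927
grasp_force: 0.0
```

```bash
python3 -c "
from h import *
s=r.grab_frame('side')[:,:,::-1].copy();t=r.grab_frame('top')[:,:,::-1]
for _ in range(4): s2=r.grab_frame('side')[:,:,::-1]
print('motion',np.abs(s.astype(int)-s2)[170:300,230:400].max())
c=np.hstack([cv2.resize(s[170:270,265:365],(400,400),interpolation=2),cv2.resize(t[150:250,190:290],(400,400),interpolation=2)])
cv2.imwrite('pics/z9.png',c)
go(542.5,42.5,165,5)"
```

```text
motion 10
t 14.825 at [542.4  42.  165. ] [-180.      0.      5.04] open 0.928 F [ 0.6 -0.7 -0.4] 0.0
turn [-0.      0.      0.0002] shift [ 0.0005 -0.0018  0.0001]
```

View pics/z9.png

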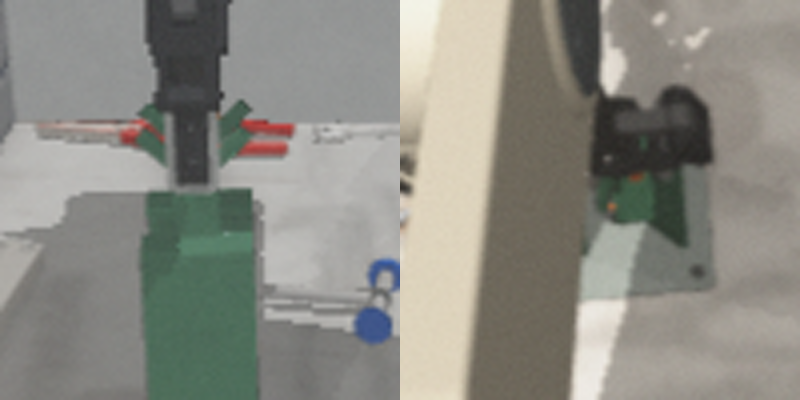

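The shank is out of sight between the legs, nothing moves, and the fingers are centred on the discs. I'll pinch for a moment at 25 N, let go, and rise straight up.

Call:
{"name": "carry_out", "arguments": {
  "series": [
    [0,0,0,0,0,0,1],
    [0,0,0,0,0,0,1],
    [0,0,0,0,0,0,1],
    [0,0,0,0,0,0,1],
    [0,0,0,0,0,0,1],
    [0,0,0,0,0,0,1],
    [0,0,0,0,0,0,1],
    [0,0,0,0,0,0,1]
  ],
  "force": 25
}}

```text
clock: 15.82
eef_pos: [542.5, 42.1, 165.1]
tcp_rot: [3.142, -0.0, 0.088]
contact_force: [-1.3, -1.0, 3.4]
opening: 0.743
grasp_force: 28.9
```

Call:
{"name": "carry_out", "arguments": {
  "series": [
    [0,0,0,0,0,0,-1],
    [0,0,0,0,0,0,-1],
    [0,0,0,0,0,0,-1],
    [0,0,0,0,0,0,-1],
    [0,0,0,0,0,0,-1],
    [0,0,0,0,0,0,-1],
    [0,0,0,0,0,0,-1],
    [0,0,0,0,0,0,-1]
  ]
}}

```text
clock: 16.82
eef_pos: [542.4, 42.0, 165.0]
tcp_rot: [-3.142, -0.0, 0.088]
contact_force: [0.7, 0.1, -0.5]
opening: 0.999
grasp_force: 0.0
```

Call:
{"name": "carry_out", "arguments": {
  "series": [
    [0,0,0,0,0,-0.04,-1],
    [0,0,0,0,0,-0.1,-1],
    [0,0,0,0,0,-0.2,-1],
    [0,0,0,0,0,-0.35,-1],
    [0,0,0,0,0,-0.5,-1],
    [0,0,0,0,0,-0.65,-1],
    [0,0,0,0,0,-0.7,-1],
    [0,0,0,0,0,-0.7,-1]
  ]
}}

```text
clock: 17.82
eef_pos: [542.7, 42.1, 340.9]
tcp_rot: [3.142, -0.002, 0.088]
contact_force: [0.2, 1.0, -0.3]
opening: 0.999
grasp_force: 0.0
```

Call:
{"name": "carry_out", "arguments": {
  "series": [
    [0,0,0,0,0.2,0,-1],
    [0,0,0,0,0.4,0,-1],
    [0,0,0,0,0.6,0,-1],
    [0,0,0,0,0.8,0,-1],
    [0,0,0,0,0.9,0,-1],
    [0,0,0,0,0.9,0,-1],
    [0,0,0,0,0.9,0,-1],
    [0,0,0,0,0.9,0,-1]
  ]
}}

```text
clock: 18.82
eef_pos: [562.1, -181.0, 339.6]
tcp_rot: [-3.141, 0.001, 0.089]
contact_force: [-0.1, 0.6, 0.6]
opening: 1.004
grasp_force: 0.0
```

```bash
python3 -c "
from h import *
s=r.grab_frame('side')[:,:,::-1].copy();t=r.grab_frame('top')[:,:,::-1].copy()
for _ in range(4): s2=r.grab_frame('side')[:,:,::-1]
print('motion',np.abs(s.astype(int)-s2)[180:300,230:400].max())
c=np.hstack([cv2.resize(s[170:270,265:365],(400,400),interpolation=2),cv2.resize(t[150:250,190:290],(400,400),interpolation=2)])
cv2.imwrite('pics/z10.png',c)
go(542.5,42.5,165,5)"
```

```text
motion 37
t 19.125 at [ 562.3 -181.7  340.2] [ 1.7999e+02 -1.0000e-02  5.0800e+00] open 0.998 F [-0.7  0.5 -1. ] 0.0
turn [ 0.     -0.0001  0.0004] shift [ 4.000e-04 -9.004e-01  7.005e-01]
```

View pics/z10.png

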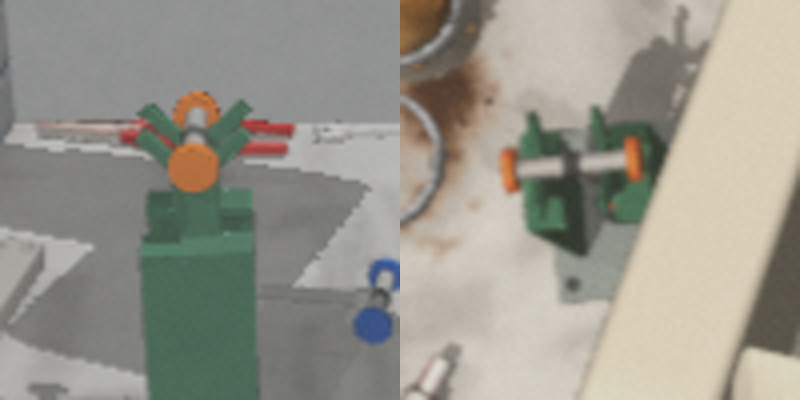

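The bar lies in both notches, the shank hangs between the legs, and the blue spinner hasn't moved. I'll wait one second, then hand in.

Call:
{"name": "carry_out", "arguments": {
  "series": [
    [0,0,0,0,0,0,-1],
    [0,0,0,0,0,0,-1],
    [0,0,0,0,0,0,-1],
    [0,0,0,0,0,0,-1],
    [0,0,0,0,0,0,-1],
    [0,0,0,0,0,0,-1],
    [0,0,0,0,0,0,-1],
    [0,0,0,0,0,0,-1]
  ]
}}

```text
clock: 20.12
eef_pos: [562.2, -182.0, 340.0]
tcp_rot: [-3.142, 0.0, 0.088]
contact_force: [-0.4, -0.8, 0.2]
opening: 0.995
grasp_force: 0.0
```

```bash
python3 -c "
from rig import r
print(r.sign_off())"
```

```text
the job is handed in; nothing more can be done
None
```

The job is handed in at about 20 s: the orange spinner's bar rests in the stand's notches, released after a second pinch, and the blue one looks unmoved in the last picture; the hanging shank is hidden between the legs, so I did not see it directly, and hand-in returned no verdict.

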